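Load a yoke in the leaf-type drill jig

ROBOT

A 6-joint arm with a two-finger parallel gripper is mounted at the origin on the work surface. World frame = base frame: x ahead of the robot, y to its left, z up, the work surface at z = 0. Lengths are in m, angles in rad, forces in N, time in s.
With the tool pointing down it reaches from about 0.35 to 0.925 m from the base axis. Payload 6.4 kg.
Tool frame: the origin (TCP) lies at the very end of the fingers, on their centre line; the grasp point (between the pads) lies 19 mm behind it; z points along the fingers, y is the line along which they close (so a half turn about z gives the same grasp; the last joint's range is limited). The gripper opens to 85 mm and grips with 20 to 120 N. Pads are 22 mm wide; open, the fingers measure 114 mm over their backs; the gripper's body (76 mm by 85 mm) begins 54 mm behind the grasp point. The pads swing forward as they close: fully open they stand 13 mm farther back than shut.
Start: joints at [1.009, 0.245, 1.558, -0, 1.339, -0.174], TCP at [0.246, 0.602, 0.231] pointing down, gripper open.
Joint ranges: [-3.13, 3.13], [-1.02, 2.26], [0.13, 2.54], [-0.95, 4.09], [0.21, 2.88], [-2.74, 2.74]. Speed limits (rad/s): [2.57, 2.57, 3.14, 3.14, 3.14, 3.14].

INTERFACE

Orientations are given as a rotation vector (axis times angle).
In Python, from plant import * gives the robot as it stands. The module is installed in compiled form; this text tells all that it offers.
- The arm moves only by the tool move_arm, never from a script. Its argument "targets" is one flat list of numbers, 7 for each row, row after row: the finger opening in m, from 0 to 0.0854, then the shift along the tool's x, y, z in m, then the turn, a rotation vector about the tool's x, y, z in rad. A call has 1 to 12 rows; each row is the pose to reach, as a shift and turn from the pose commanded when the call began, along the tool's axes at that moment; what a row does not reach only later rows make up. A row lasts 1/8 s, in which the tool goes at most 62.5 mm and 10.7 degrees, less where a joint would pass 70% of its speed; a pose out of reach is approached as far as the arm can. A call with a gripper value outside its range is refused whole. The fingers move at their own pace and stop on an object; the grip force is fixed at half the most. Time passes only in rows, so rows that repeat a pose let the fingers close. It gives the time, the measured TCP pose, the force, the opening and the grip force at its end, in the units of the state.
- get_obs(): the state, without advancing time (a new reading comes with each control period).
- grab_frame(name): name is "side" or "top"; returns (picture, depth): 480x640x3 uint8, red, green, blue; 480x640 float32, m along the optical axis (not along the pixel's ray), 0 where there is no reading.
- camera_info(name): a dict with "fx", "fy", "cx", "cy" (pixels), "R" (3x3) and "t" (3): a world point X has camera coordinates R X + t. Camera axes: x right, y down, z forward; pixel columns grow to the right and rows downward; lengths in m; the calibration is good to about 2 mm. A picture is of the moment at which its call begins. camera_info takes no time and is no camera call.
- hand_in(): hands the job in; it is judged then, once.
Trained networks look in the newest picture that a camera, given by its name, has taken for a name from the list of things; names that differ only in an ending like _2 or _b are one class to them, and where a whole thing is asked for, a point or a joint stands for the part that bears it (a point fixed in the world has none). Each returns a list of dicts, best first, with "p" (0 to 1); they miss things now and then, are a little off and sometimes report something else, mostly with a low value. They report only what shows in the picture. A call takes as long as a camera call. They do not tell look-alikes from the thing itself.
- search_frame(camera, query): "extent" ([left, top, right, bottom] in pixels, round what is visible of it).
- regions_of(camera, query): "pixels" (480x640 bool, what is visible of it) and "extent" ([left, top, right, bottom] in pixels, round what is visible of it).
- pinpoint(camera, query): "pixel" ([row, column] in pixels: a listed point, or the origin of a listed thing).
The state is a dict: "t": time; "q": joint angles; "qd": joint speeds; "tau": joint torques, N m; "tcp_pos": TCP position; "eef_rot": TCP orientation; "force": force on the tool from outside, world axes, zero at the start; "wrist_torque": the same for the moment, N m; "width": finger opening in m; "finger_force": force on a finger pad.
Only numpy, scipy, OpenCV 4.12 (cv2) and the standard library are available. Lean on these libraries where they do the work, as an engineer would, in place of code of your own. Each camera call takes 0.05 s, during which the arm holds its last target. There are 200 camera calls.

TASK

Load the drill jig: take the U-shaped steel yoke out of the parts tray and set it down gently astride the jig's narrow sloping tongue, one leg on each side, lying square on the tongue and right down the slope against the end stop, and let go. Then swing the jig's standing leaf gently down over it until it is fully closed. Leave the other parts, the brush and the oil jug where they are.

Things in the scene. Friction and masses are not known exactly. Their poses are not given: they have to be found in the camera images.
- yoke: Workpiece: plain steel U-shaped yoke standing on its two legs, slot open downward. 40 long (x), 46 wide over the legs (y), 46 high plus a boss 24 across, 4 high. Legs 14 thick, flat outside with dark bores; slot 18 wide, 30 deep, right through along x. Same after a half turn about z. About 0.35 kg. Origin: centre of the underside, level with the leg ends; z up through the boss.
- yoke_roof (a point): Centre of the slot's roof, the face inside the yoke that rests on the tongue: 30 above the leg ends, 16 below the crown's flat top; axes as the yoke's.
- tongue: The jig's narrow support: steel bar 14 wide, 34 deep, sloping 30 degrees, low end towards the robot, top edges chamfered 2.5. Origin: seat point on its top face, 85 above the table, where yoke_roof lies when the yoke is seated. x up the slope along the bar, y across, z square out of the top face. The yoke stays on it by friction.
- leaf (a joint): Hinge of the jig's leaf, a steel arm 30 wide, 12 thick, 105 long from the hinge axis. 0 = closed, level over the seat (underside 28 above the tongue's origin, 4 clear of a seated yoke); 1.5 = nearly upright. It starts standing, leaning a little over the seat, and stays wherever it is left (friction 0.25 N m, 0.3 kg), so it must be swung down until it stops.
- leaf_hinge (a point): Point on the leaf's hinge axis (level, parallel to the tongue's y), mid-width: beyond the upper end of the tongue, 70 horizontally from the tongue's origin and 34 above it. The lugs of the hinge reach 9 above the axis and 27 to either side (pin heads 31).
- leaf_knob (a point): Centre of the black ball knob, 20 across, on the free end of the leaf, 125 from the hinge axis in the leaf's mid-plane.
- tray: Shallow fixed grey plastic tray 310 (x) by 130 (y), rim 13 high, floor 4 thick, holding the yoke, the blank and the bushing in a row along its x, about 90 apart, in any order. Origin: centre of its underside.
- blank: Bystander in the tray: solid steel block 42 x 42 x 34, no slot. Origin: centre of its underside.
- bushing: Bystander in the tray: round steel flanged bushing, flange 46 across and 7 high at the bottom, body 34 across, 36 high in all. Origin: centre of its underside.
- chip_brush: Bystander: bench brush lying beyond the work.
- oil_jug: Bystander: white plastic oil jug 90 across and 126 high with a thin spout to 175, standing to the right. Origin: centre of its underside.
- jig: The fixed steel drill jig. Origin: underside of its base plate, straight below the tongue's seat point; z up, x level from the seat towards the leaf's hinge, away from the robot, y as the tongue's. Base plate 210 (x -100 to 110) by 110, 16 thick. Behind the tongue stand the two lugs of the hinge, x 59 to 81, y 19 to 27 either side.
- end_stop (a point): Middle of the end stop's working face at the tongue's lower end, 20 down the slope from the tongue's origin and 6 above its top face: the seated yoke's lower end touches it. The stop is 30 wide, 12 thick and stands 12 proud of the tongue's top.
Not all that is in view belongs to the job. What is shaped like the yoke but red or yellow is not meant.

How it is judged:
By the outcome, as a careful person would: the job done as asked, in the order asked, and still so for the second after the job is handed in, with the robot touching nothing.
It also fails if it takes over 58 s, if anything falls off the work surface, if the arm or the gripper's body presses on something with over 40 N, if the wrist force passes 120 N, or if a joint passes its speed limit or range.

## Working session

There is one attempt and no reset: what is moved stays moved. The work goes in short steps, Python scripts to look and compute and a tool call to move; the robot and the scene stay as the last step left them, time stands still between calls to the robot, and variables do not carry over. Pictures are saved under pics/ and viewed, at most 10 in all, crops included, and the job is handed in when it is done.

Besides the shell and the picture viewer there is one more tool, called after "Call:" as a command line: name --argument value ..., lists and objects as JSON in quotes. move_arm: Moves the arm, as the interface text tells. Its arguments: {"type":"object","properties":{"targets":{"type":"array","items":{"type":"number"}}},"required":["targets"]}

```bash
mkdir -p pics
cat > h.py <<'E'
from plant import *
import numpy as np, cv2
from scipy.spatial.transform import Rotation as Ro
def cloud(cam,d):
    c=camera_info(cam);v,u=np.mgrid[:480,:640]
    P=np.stack([(u-c['cx'])/c['fx']*d,(v-c['cy'])/c['fy']*d,d],-1)
    return (P-np.array(c['t']))@np.array(c['R'])
def ray(cam,px):
    c=camera_info(cam);R=np.array(c['R']);r=np.array([(px[1]-c['cx'])/c['fx'],(px[0]-c['cy'])/c['fy'],1])@R
    return -R.T@np.array(c['t']),r/np.linalg.norm(r)
def tri(a,b):
    (o,r),(p,s)=a,b
    k=np.linalg.lstsq(np.stack([r,-s],1),p-o,rcond=None)[0]
    x,y=o+k[0]*r,p+k[1]*s
    return (x+y)/2,np.linalg.norm(x-y)
E
python3 - <<'E'
from h import *
np.set_printoptions(precision=4,suppress=True)
for c in("side","top"):
    im,d=grab_frame(c);cv2.imwrite(f"pics/{c}0.png",im[...,::-1]);np.save(f"{c}0.npy",d)
    o,_=ray(c,(240,320));print(c,o,camera_info(c)['fx'])
for n in["yoke","yoke_roof","tongue","leaf_hinge","leaf_knob","tray","blank","bushing","oil_jug","jig","end_stop"]:
    r={c:pinpoint(c,n) for c in("side","top")}
    print(n,[[(np.round(k['pixel']).tolist(),round(k['p'],2)) for k in r[c][:3]] for c in r], tri(ray('side',r['side'][0]['pixel']),ray('top',r['top'][0]['pixel'])) if all(r.values()) else '')
print({k:v for k,v in get_obs().items()})
E
```

```text
side [-0.0076 -0.816   0.9731] 519.8804755465468
top [ 0.4653 -0.0777  1.1181] 478.0628585906999
yoke [[([217.0, 240.0], 0.88), ([248.0, 263.0], 0.82), ([215.0, 356.0], 0.74)], [([280.0, 250.0], 0.85), ([286.0, 193.0], 0.82), ([348.0, 186.0], 0.74)]] (array([0.4634, 0.0803, 0.1236]), np.float64(0.059442771830421515))
yoke_roof [[([241.0, 261.0], 0.96), ([211.0, 232.0], 0.7), ([190.0, 216.0], 0.64)], [([282.0, 189.0], 0.91), ([279.0, 249.0], 0.9), ([351.0, 185.0], 0.86)]] (array([ 0.5179,  0.226 , -0.0962]), np.float64(0.08260661619925064))
tongue [[([272.0, 353.0], 0.77)], [([244.0, 370.0], 0.88)]] (array([ 0.5737, -0.1885,  0.0804]), np.float64(0.002833483065249663))
leaf_hinge [[([248.0, 373.0], 0.96)], [([209.0, 369.0], 0.91), ([244.0, 193.0], 0.4)]] (array([ 0.6419, -0.1807,  0.1137]), np.float64(0.0019651696366097416))
leaf_knob [[([209.0, 369.0], 0.66)], [([245.0, 193.0], 0.7), ([208.0, 380.0], 0.58)]] (array([0.6513, 0.0676, 0.1176]), np.float64(0.29998000522629814))
tray [[([210.0, 260.0], 0.85)], [([244.0, 194.0], 0.65)]] (array([ 0.5704,  0.2211, -0.0007]), np.float64(0.006
[... 390 characters left out ...]
], 0.9), ([243.0, 374.0], 0.36)]] (array([ 0.5753, -0.1901, -0.0009]), np.float64(0.015533062968434942))
end_stop [[([277.0, 348.0], 0.85)], [([256.0, 377.0], 0.55)]] (array([ 0.5461, -0.203 ,  0.0928]), np.float64(0.002886405984644878))
{'t': 1.2, 'q': array([ 1.0089,  0.2451,  1.5578, -0.    ,  1.3387, -0.1741]), 'qd': array([ 0.0001, -0.0001,  0.0015,  0.0014,  0.002 ,  0.0004]), 'tau': array([  0.001 , -42.9536, -32.6414,  -0.0001,   0.0005,   0.    ]), 'tcp_pos': array([0.2458, 0.6017, 0.2313]), 'eef_rot': array([-0.6054, -3.0827,  0.    ]), 'force': array([ 0.6346, -0.6683, -0.5738]), 'wrist_torque': array([ 0.0134, -0.0215,  0.023 ]), 'finger_force': 0.0, 'width': 0.08525121019293905}
```

View pics/side0.png

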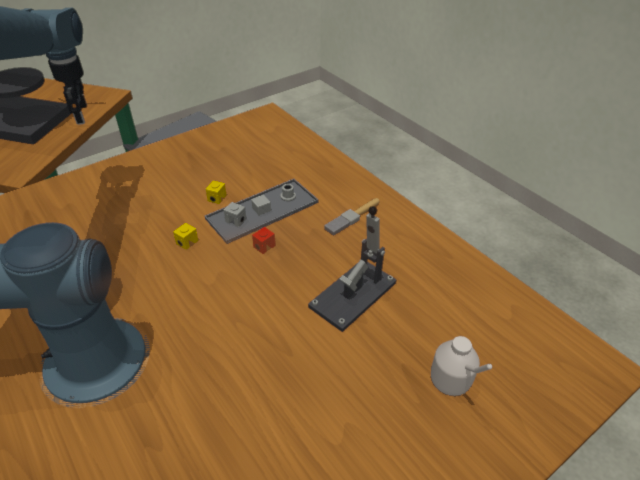

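View pics/top0.png

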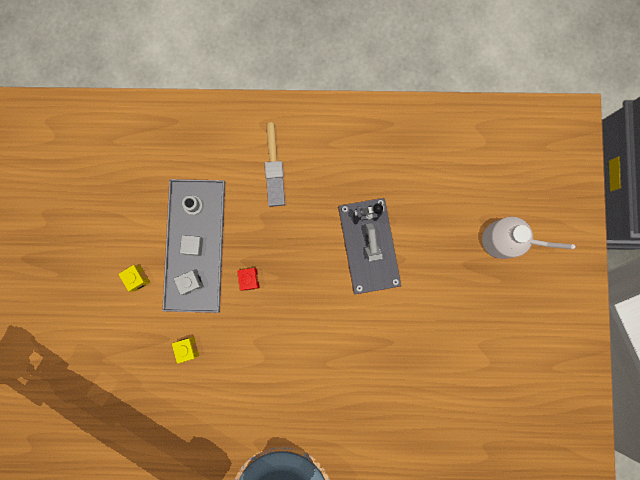

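The side view shows the yoke at (u234, v212), between the yellow and red decoys. The top view shows it at (188,282), with the jig at (370,245) and its leaf standing. Next I fit the poses from depth and zoom in.

Run:
```python
from h import *
np.set_printoptions(precision=4,suppress=True)
im={c:cv2.imread(f"pics/{c}0.png") for c in("side","top")}
P={c:cloud(c,np.load(f"{c}0.npy")) for c in im}
def rect(pts):
    r=cv2.minAreaRect((pts[:,:2]*1000).astype(np.float32));return len(pts),np.round(r[0],1),np.round(r[1],1),round(r[2],1)
for c in im:
    p=P[c]; d=p[...,2]
    near=lambda x,y,r:(np.hypot(p[...,0]-x,p[...,1]-y)<r)
    print(c,'table z',np.median(p[near(.45,0,.03)][:,2]))
    m=near(.48,.225,.045)
    for lo in(.03,.04,.046):
        q=p[m&(d>lo)&(d<.07)]; print(' yoke >',lo,rect(q) if len(q) else 0, np.percentile(q[:,2],[10,50,90]) if len(q) else '', q.mean(0))
    m=near(.57,-.19,.16)&(d>.010)&(d<.022)
    print(' base',rect(p[m]),np.median(p[m][:,2]))
    m=near(.57,-.19,.16)&(d>.15); q=p[m]; print(' leaf',len(q),q.min(0),q.max(0))
r={}
for c,n in(("side","yoke"),("top","yoke")):
    print(c,[(np.round(k['extent']).tolist(),round(k['p'],2)) for k in search_frame(c,n)])
a=cv2.resize(im['side'][195:235,205:265],None,fx=6.6,fy=6.6,interpolation=3)
b=cv2.resize(im['top'][260:300,160:220],None,fx=6.6,fy=6.6,interpolation=3)
e=cv2.resize(im['side'][200:335,305:400],(396,563-264+0),interpolation=3)
f=cv2.resize(im['top'][190:300,325:415],(396,299),interpolation=3)
cv2.imwrite("pics/z.png",np.vstack([np.hstack([a,b]),np.hstack([e,f])]))
```

```text
side table z -0.00017424476619456124
 yoke > 0.03 (257, array([483. , 217.9]), array([47.2, 50.2]), 26.3) [0.0352 0.0487 0.0534] [0.4802 0.2124 0.0465]
 yoke > 0.04 (205, array([482.3, 218.3]), array([46.3, 49. ]), 26.3) [0.0431 0.0495 0.0537] [0.4807 0.2143 0.0493]
 yoke > 0.046 (166, array([482. , 218.1]), array([42.7, 49. ]), 26.5) [0.0478 0.0504 0.0544] [0.4816 0.2161 0.0508]
 base (2344, array([ 574.8, -194.3]), array([213. , 112.4]), 10.5) 0.016074811241725454
 leaf 394 [ 0.6109 -0.2001  0.1501] [ 0.6424 -0.1683  0.2549]
top table z -4.687981985264629e-05
 yoke > 0.03 (415, array([483.8, 219.3]), array([40.2, 47.5]), 25.6) [0.0456 0.0503 0.0541] [0.4838 0.2176 0.0496]
 yoke > 0.04 (389, array([483.6, 219.7]), array([40.2, 46.6]), 25.4) [0.0469 0.0507 0.0543] [0.4838 0.2185 0.0506]
 yoke > 0.046 (365, array([483.7, 219.9]), array([40.3, 46.5]), 24.6) [0.0479 0.051  0.0545] [0.4838 0.2192 0.051 ]
 base (3396, array([ 576.4, -192.3]), array([210.5, 110.5]), 10.7) 0.016134740982022035
 leaf 1386 [ 0.4653 -0.1968  0.1511] [ 0.6363 -0.0777  1.1181]
side [([229.0, 202.0, 246.0, 226.0], 0.92), ([203.0, 180.0, 226.0, 205.0], 0.82), ([252.0, 231.0, 275.0, 256.0], 0.8), ([177.0, 222.0, 200.0, 248.0], 0.69)]
top [([171.0, 339.0, 196.0, 360.0], 0.95), ([121.0, 264.0, 149.0, 289.0], 0.88), ([174.0, 271.0, 203.0, 297.0], 0.69), ([240.0, 268.0, 258.0, 290.0], 0.57)]
```

View pics/z.png

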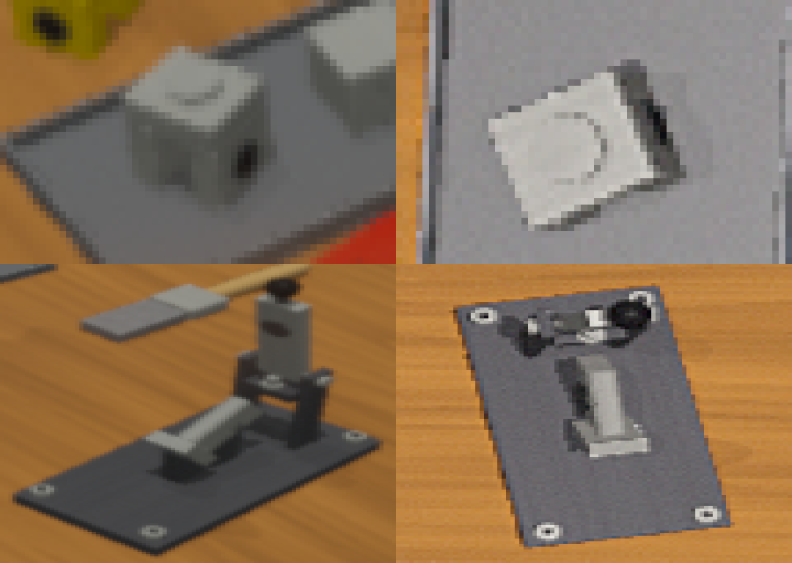

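The crops show the yoke's bored leg face towards −y and slightly +x. That gives a yaw of about 25°, which agrees with the 40×46 rectangle fit. The jig yaw is about 10.6°. Next is the pre-grasp move.

```bash
cat >> h.py <<'E'
def M(x,z): # rotation with tool x, z given
    x=np.array(x,float);z=np.array(z,float);z/=np.linalg.norm(z);x-=x@z*z;x/=np.linalg.norm(x)
    return np.stack([x,np.cross(z,x),z],1)
def rel(pos,R,s=None,base=None):
    "shift,turn from current pose (or base=(p,R)) to pose"
    if base is None:
        s=get_obs();base=(s['tcp_pos'],Ro.from_rotvec(s['eef_rot']).as_matrix())
    p,B=base
    return np.round(np.r_[B.T@(np.array(pos)-p),Ro.from_matrix(B.T@R).as_rotvec()],4).tolist()
def yaw(a):a=np.radians(a);return np.array([np.cos(a),np.sin(a),0])
E
python3 - <<'E'
from h import *
R=M(yaw(25),[0,0,-1])
print(rel([.483,.219,.12],R)); print(rel([.483,.219,.016],R))
E
```

```text
[-0.3643, -0.2646, 0.1113, -0.0, 0.0, 2.3174]
[-0.3643, -0.2646, 0.2153, -0.0, 0.0, 2.3174]
```

Call:
move_arm --targets '[0.065,-0.364,-0.265,0.08,0,0,2.317,0.065,-0.364,-0.265,0.08,0,0,2.317,0.065,-0.364,-0.265,0.08,0,0,2.317,0.065,-0.364,-0.265,0.08,0,0,2.317,0.065,-0.364,-0.265,0.08,0,0,2.317,0.065,-0.364,-0.265,0.08,0,0,2.317,0.065,-0.364,-0.265,0.08,0,0,2.317,0.065,-0.364,-0.265,0.08,0,0,2.317,0.065,-0.364,-0.265,0.08,0,0,2.317,0.065,-0.364,-0.265,0.08,0,0,2.317,0.065,-0.364,-0.265,0.08,0,0,2.317,0.065,-0.364,-0.265,0.08,0,0,2.317]'

```text
t: 2.8
tcp_pos: [0.4827, 0.2188, 0.1514]
eef_rot: [3.045, 0.773, 0.0]
force: [0.3, -1.5, -0.1]
width: 0.0653
finger_force: 0.0
```

Call:
move_arm --targets '[0.065,0,0,0,0,0,0.0,0.065,0,0,0,0,0,0.0]'

```text
t: 3.05
tcp_pos: [0.4826, 0.2188, 0.1514]
eef_rot: [3.041, 0.787, 0.0]
force: [-0.8, -0.7, 0.3]
width: 0.0647
finger_force: 0.0
```

Run:
```python
from h import *
R=M(yaw(25),[0,0,-1]);s=get_obs();print(s['t'],s['tcp_pos'],s['q'],s['width'])
print(rel([.483,.219,.07],R)); print(rel([.483,.219,.016],R))
im,d=grab_frame("side");print(s['force'])
```

```text
3.05 [0.48261684 0.21878541 0.1514063 ] [ 2.11511177e-01  5.30706479e-02  1.92703988e+00 -4.16638252e-05
  1.16125827e+00  1.27589275e+00] 0.06468385485211778
[0.0004, -0.0, 0.0814, 0.0001, -0.0002, 0.0701]
[0.0004, -0.0, 0.1354, 0.0001, -0.0002, 0.0701]
[-0.83796045 -0.6859057   0.25817001]
```

Call:
move_arm --targets '[0.065,0,0,0.05,0,0,0.07,0.065,0,0,0.08,0,0,0.07,0.065,0,0,0.1,0,0,0.07,0.065,0,0,0.115,0,0,0.07,0.065,0,0,0.128,0,0,0.07,0.065,0,0,0.135,0,0,0.07,0.065,0,0,0.135,0,0,0.07,0.052,0,0,0.135,0,0,0.07,0.049,0,0,0.135,0,0,0.07,0.046,0,0,0.135,0,0,0.07,0.043,0,0,0.135,0,0,0.07,0.04,0,0,0.135,0,0,0.07]'

```text
t: 4.6
tcp_pos: [0.483, 0.2191, 0.017]
eef_rot: [-3.068, -0.676, -0.001]
force: [-2.0, 0.9, 5.9]
width: 0.0451
finger_force: 62.2
```

Call:
move_arm --targets '[0.035,0,0,0,0,0,0,0.035,0,0,0,0,0,0]'

```text
t: 4.85
tcp_pos: [0.4831, 0.219, 0.017]
eef_rot: [-3.068, -0.676, -0.002]
force: [-1.7, 0.8, 5.2]
width: 0.0451
finger_force: 62.2
```

Call:
move_arm --targets '[0.035,0,0,-0.02,0,0,0,0.035,0,0,-0.06,0,0,0,0.035,0,0,-0.12,0,0,0,0.035,0,0,-0.18,0,0,0,0.035,0,0,-0.18,0,0,0]'

```text
t: 5.48
tcp_pos: [0.4856, 0.2193, 0.2016]
eef_rot: [3.068, 0.676, 0.017]
force: [1.4, 0.5, -3.3]
width: 0.0455
finger_force: 62.3
```

```bash
cat >> h.py <<'E'
from scipy.optimize import least_squares
JO=np.array([.5707,-.1942,.085]);JY=10.6
def tframe(o=JO,y=JY):
    a=np.radians(30);f=yaw(y);z=np.array([0,0,1.])
    X=np.cos(a)*f+np.sin(a)*z;Z=-np.sin(a)*f+np.cos(a)*z
    return np.stack([X,np.cross(Z,X),Z],1)
E
python3 - <<'E'
from h import *
np.set_printoptions(precision=2,suppress=True,linewidth=150)
s=get_obs();print(s['tcp_pos'],s['width'],s['finger_force'],s['force'])
T=tframe()
for c in("side","top"):
    p=cloud(c,np.load(f"{c}0.npy"));t=(p-JO)@T*1000
    m=(abs(t[...,0])<35)&(abs(t[...,1])<25)&(abs(t[...,2])<16)
    for lo in(-40,-30,-20,-10,0,10,20,30):
        k=m&(t[...,0]>=lo)&(t[...,0]<lo+10)&(abs(t[...,2])<5);q=t[k]
        if len(q):print(c,lo,len(q),'y',np.percentile(q[:,1],[0,10,50,90,100]),'z',np.percentile(q[:,2],[10,50,90]))
    m=(abs(t[...,1])<25)&(t[...,2]>7)&(t[...,2]<16)&(t[...,0]<0)&(t[...,0]>-50);q=t[m];print('stop',len(q),q.min(0),q.max(0),np.median(q,0))
    # base bolt/plate yaw and lug extents
    j=(p-JO)@np.stack([yaw(JY),yaw(JY+90),[0,0,1]],1)*1000
    m=(j[...,0]>50)&(j[...,0]<95)&(abs(j[...,1])<40)&(j[...,2]>10)&(j[...,2]<45);q=j[m];print('lug',len(q),q.min(0),q.max(0))
    m=(j[...,0]>20)&(j[...,0]<90)&(abs(j[...,1])<40)&(j[...,2]>60)&(j[...,2]<220);q=j[m];print('leaf',len(q),q.min(0),q.max(0),np.median(q,0))
E
```

```text
[0.49 0.22 0.2 ] 0.045513096104943626 62.34172224998474 [ 1.41  0.47 -3.27]
side -40 8 y [-13.55 -12.41  -3.79  12.62  14.  ] z [-2.63  0.43  4.33]
side -30 9 y [-15.79 -15.2  -14.74 -10.66   3.07] z [-1.82 -0.5   4.83]
side -20 19 y [-7.48 -5.75 -1.07  4.81  7.72] z [-3.24 -0.49  1.95]
side -10 22 y [-7.49 -5.69 -0.38  4.27  6.58] z [-2.07 -0.8   0.73]
side 0 22 y [-7.55 -6.14 -0.99  5.04  6.62] z [-2.01 -0.02  1.68]
side 10 23 y [-7.7  -5.35 -0.54  4.23  7.95] z [-3.53 -0.31  2.41]
side 20 27 y [-8.11 -6.77 -1.87  4.52  7.74] z [-3.13 -0.61  2.55]
side 30 10 y [-7.96 -4.54 -2.01  3.15  5.67] z [-1.9  -0.14  2.34]
stop 60 [-32.77 -15.98   7.09] [-19.78  15.71  16.  ] [-26.44  -0.71  11.39]
lug 310 [ 52.8  -31.38  10.1 ] [81.13 32.37 44.94]
leaf 411 [ 41.21 -16.78  60.2 ] [ 71.84  15.61 169.89] [ 54.19  -3.79 114.07]
top -30 10 y [-11.53  -6.96   0.11  15.39  15.99] z [-4.1  -1.65  4.19]
top -20 35 y [-13.41  -7.53   2.67  11.83  16.25] z [-2.88 -0.32  2.72]
top -10 31 y [-5.99 -4.16  0.57  6.99  8.07] z [-2.89 -0.56  2.1 ]
top 0 26 y [-4.75 -3.86  2.47  6.91  8.08] z [-2.8  -0.57  1.71]
top 10 29 y [-6.31 -5.34  1.04  6.43  7.9 ] z [-2.58 -0.36  1.75]
top 20 26 y [-4.47 -3.73  2.08  6.81  8.01] z [-2.66  0.36  1.9 ]
top 30 13 y [-5.   -4.13  1.12  6.4   7.8 ] z [-2.8   0.12  2.6 ]
stop 81 [-31.13 -14.04   7.57] [-17.38  15.97  15.77] [-23.47   1.31  11.67]
lug 164 [ 55.67 -25.17  10.86] [80.59 32.34 44.91]
leaf 165 [ 42.93 -13.65  60.49] [ 69.81  16.47 171.1 ] [ 54.21   7.04 159.8 ]
```

Run:
```python
from h import *
T=tframe();R=M(T[:,0],-T[:,2])
print(rel(JO+T@[.004,0,.075-.017],R)); print(rel(JO+T@[.004,0,.045-.017],R))
```

```text
[-0.1221, 0.4045, 0.0642, -0.0638, 0.5101, 0.2434]
[-0.1078, 0.4081, 0.0904, -0.0638, 0.5101, 0.2434]
```

Call:
move_arm --targets '[0.035,-0.012,0.04,0,0,0,0,0.035,-0.027,0.09,0,-0.015,0.1,0.05,0.035,-0.042,0.14,0.005,-0.02,0.2,0.1,0.035,-0.057,0.19,0.01,-0.03,0.3,0.15,0.035,-0.072,0.24,0.02,-0.045,0.4,0.2,0.035,-0.087,0.29,0.035,-0.064,0.51,0.243,0.035,-0.102,0.34,0.05,-0.064,0.51,0.243,0.035,-0.115,0.38,0.06,-0.064,0.51,0.243,0.035,-0.122,0.4045,0.064,-0.064,0.51,0.243,0.035,-0.122,0.4045,0.064,-0.064,0.51,0.243,0.035,-0.122,0.4045,0.064,-0.064,0.51,0.243]'

```text
t: 6.85
tcp_pos: [0.5407, -0.1981, 0.1304]
eef_rot: [-2.98, -0.277, -0.777]
force: [0.7, 0.2, -2.7]
width: 0.0448
finger_force: 62.7
```

Run:
```python
from h import *
np.set_printoptions(precision=2,suppress=True,linewidth=150)
s=get_obs();T=tframe();R=M(T[:,0],-T[:,2])
B=Ro.from_rotvec(s['eef_rot']).as_matrix()
print(s['t'],(s['tcp_pos']-JO)@T*1000,np.degrees(Ro.from_matrix(R.T@B).as_rotvec()),s['force'])
out=[]
for c in("side","top"):
    im,d=grab_frame(c);cv2.imwrite(f"pics/{c}1.png",im[...,::-1]);np.save(f"{c}1.npy",d)
    p=cloud(c,d);t=(p-JO)@T*1000
    # yoke expected roof at z 75: legs 45..75, crown 75..91
    m=(abs(t[...,0]-4)<30)&(abs(t[...,1])<30)&(t[...,2]>40)&(t[...,2]<97)
    q=t[m];print(c,len(q),q.min(0),q.max(0))
    for n,k in(('low end',(q[:,0]<-10)),('crown',(q[:,2]>85))):
        if k.sum():print(n,k.sum(),np.percentile(q[k],[2,10,50,90,98],axis=0))
    u=(480,640);v=im[...,::-1]
    a=v[150:320,290:420] if c=='side' else v[170:310,310:430]
    out.append(cv2.resize(a,(400,500),interpolation=3))
cv2.imwrite("pics/h1.png",np.hstack(out))
```

```text
6.85 [-3.42  1.63 54.43] [ 0.15 -0.76  0.03] [ 0.69  0.15 -2.72]
side 154 [-22.76 -29.94  40.82] [17.76 24.51 95.75]
low end 148 [[-22.65 -28.67  43.18]
 [-22.29 -22.9   51.25]
 [-19.09 -10.94  84.37]
 [-14.12  16.96  89.55]
 [-12.    21.94  92.44]]
crown 71 [[-22.07 -26.63  85.78]
 [-21.25 -19.34  86.34]
 [-18.05  -0.06  88.16]
 [-14.65  18.85  90.45]
 [  9.05  22.9   92.61]]
top 517 [-14.68 -29.87  40.7 ] [20.15 29.81 96.33]
low end 15 [[-14.33 -19.98  84.08]
 [-13.42 -17.59  85.51]
 [-12.24  -8.28  86.96]
 [-11.23  -0.07  90.25]
 [-11.1    2.33  91.23]]
crown 316 [[-12.18 -22.39  85.35]
 [ -7.37 -18.48  86.12]
 [  6.2   -0.6   88.8 ]
 [ 16.56  18.79  92.44]
 [ 19.21  24.41  94.24]]
```

View pics/h1.png

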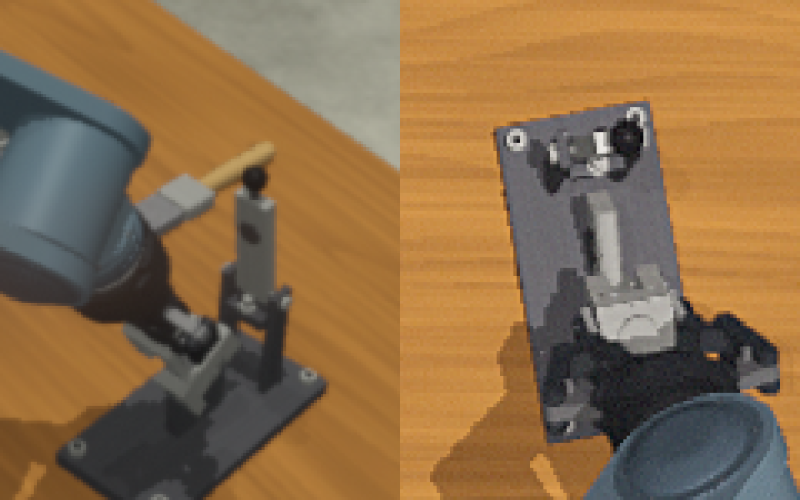

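The side view at (165,360) shows the yoke held above the tongue and tilted with it. In the top view it is at (635,320), just below and left of the tongue. The arm had not settled, so I let it settle and re-measure.

Call:
move_arm --targets '[0.035,0,0,0,0,0,0,0.035,0,0,0,0,0,0,0.035,0,0,0,0,0,0]'

```text
t: 7.32
tcp_pos: [0.5419, -0.1993, 0.1325]
eef_rot: [-2.982, -0.278, -0.782]
force: [0.3, 0.5, -2.8]
width: 0.0453
finger_force: 62.7
```

```bash
cat > m.py <<'E'
from h import *
import sys
np.set_printoptions(precision=2,suppress=True,linewidth=150)
s=get_obs();T=tframe();R=M(T[:,0],-T[:,2])
B=Ro.from_rotvec(s['eef_rot']).as_matrix();g=(s['tcp_pos']-JO)@T*1000
print(s['t'],g,np.degrees(Ro.from_matrix(R.T@B).as_rotvec()),s['force'],s['width'])
for c in("side","top"):
    im,d=grab_frame(c);cv2.imwrite(f"pics/{c}{sys.argv[1]}.png",im[...,::-1]);np.save(f"{c}{sys.argv[1]}.npy",d)
    t=(cloud(c,d)-JO)@T*1000-g-np.r_[0,0,17]   # relative to expected roof
    m=(abs(t[...,0])<26)&(abs(t[...,1])<28)&(t[...,2]>-35)&(t[...,2]<24)
    q=t[m]
    k=(q[:,2]>12)&(q[:,2]<19)&(abs(q[:,1])<24);r=cv2.minAreaRect(q[k][:,:2].astype(np.float32));print(c,k.sum(),'crown rect',r,np.percentile(q[k][:,2],[10,50,90]),np.percentile(q[k][:,0],[1,99]),np.percentile(q[k][:,1],[1,99]))
    if k.sum()>20:print('plane',np.linalg.lstsq(np.c_[q[k][:,:2],np.ones(k.sum())],q[k][:,2],rcond=None)[0])
    for sg in(-1,1):
        k=(q[:,0]*sg>16)&(q[:,0]*sg<24)&(abs(q[:,1])<8)&(q[:,2]<14)&(q[:,2]>1);
        if k.sum():print('end',sg,k.sum(),np.median(q[k],0))
    k=(abs(q[:,0]+20)<3)&(q[:,2]<-4)&(q[:,2]>-28)
    if k.sum():print('legs y',np.sort(q[k][:,1]).round(0),'\nz min',q[k][:,2].min())
E
python3 m.py 2
```

```text
7.325 [-1.57  0.26 55.71] [-0.01 -0.62 -0.05] [ 0.35  0.47 -2.83] 0.045274187760521174
side 66 crown rect ((-9.382770538330078, -6.116329193115234), (33.61814880371094, 52.72246170043945), 39.70182800292969) [13.67 15.96 18.05] [-18.59  18.92] [-23.34  22.14]
plane [-0.04 -0.02 15.25]
end -1 7 [-18.4   -3.89  11.35]
legs y [-25. -24. -22. -21. -19. -19. -17. -17. -16. -13. -10.   7.   8.   9.   9.  10.  13.  15.  16.  20.] 
z min -26.37872651092583
top 235 crown rect ((6.197925567626953, 0.4490470886230469), (47.74509811401367, 33.97793960571289), 86.33421325683594) [13.98 15.87 17.87] [-10.96  22.09] [-22.65  23.06]
plane [-0.05  0.   16.36]
end 1 23 [21.33  0.68  7.55]
```

Call:
move_arm --targets '[0.035,0.0055,0.0003,0.005,0,0.011,0,0.035,0.0055,0.0003,0.015,0,0.011,0,0.035,0.0055,0.0003,0.025,0,0.011,0,0.035,0.0055,0.0003,0.035,0,0.011,0,0.035,0.0055,0.0003,0.035,0,0.011,0]'

```text
t: 8.05
tcp_pos: [0.5632, -0.1952, 0.1031]
eef_rot: [-2.976, -0.277, -0.795]
force: [-0.2, -0.0, -2.4]
width: 0.0454
finger_force: 62.7
```

```bash
python3 m.py 3
python3 - <<'E'
import cv2,numpy as np
a=cv2.imread('pics/side3.png')[210:330,300:400];b=cv2.imread('pics/top3.png')[190:310,320:420]
cv2.imwrite('pics/h3.png',np.hstack([cv2.resize(x,(400,480),interpolation=3) for x in(a,b)]))
E
```

```text
8.05 [ 2.54  0.43 19.43] [ 0.1  -0.08  0.  ] [-0.16 -0.01 -2.36] 0.04536358661520566
side 60 crown rect ((-9.212555885314941, -7.129550933837891), (31.74307632446289, 53.94668960571289), 40.3724479675293) [12.97 15.83 18.24] [-18.98  19.57] [-22.51  20.99]
plane [ 0.02  0.01 16.  ]
end -1 7 [-18.64  -3.96   9.38]
legs y [-24. -22. -22. -22. -22. -21. -21. -19. -17. -14. -13. -12.  -9.  -8.   8.   9.  10.  12.  13.  14.  15.  15.  17.  20.] 
z min -27.478399651880633
top 207 crown rect ((6.51423454284668, 0.7471771240234375), (46.44778823852539, 34.081424713134766), 84.98859405517578) [14.11 16.45 18.41] [-10.2   22.77] [-22.38  22.93]
plane [-0.01  0.   16.52]
end 1 20 [21.24 -0.21  6.94]
```

View pics/h3.png

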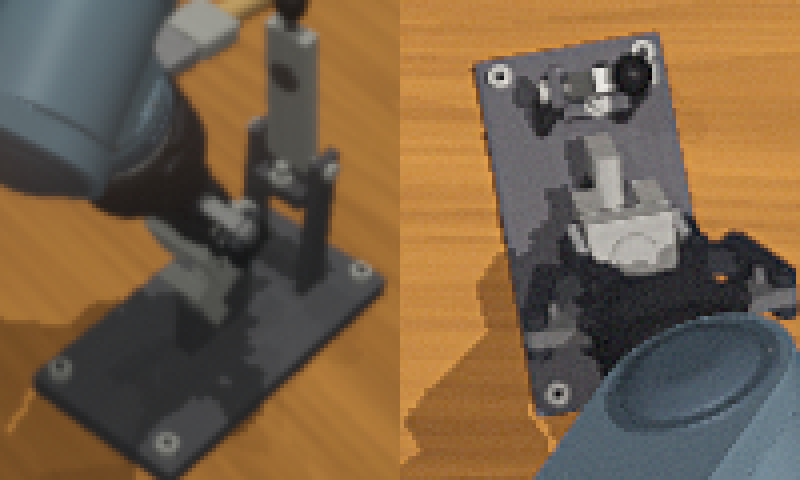

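Call:
move_arm --targets '[0.035,0.0015,0,0.006,0,0,0,0.035,0.0015,0,0.012,0,0,0,0.035,0.0015,0,0.018,0,0,0,0.035,0.0015,0,0.018,0,0,0]'

```text
t: 8.65
tcp_pos: [0.5735, -0.1935, 0.0889]
eef_rot: [-2.976, -0.277, -0.796]
force: [-0.3, 0.2, -3.3]
width: 0.0451
finger_force: 62.7
```

Call:
move_arm --targets '[0.035,0,0,0.005,0,0,0,0.035,0,0,0.01,0,0,0,0.035,0,0,0.01,0,0,0]'

```text
t: 9.02
tcp_pos: [0.5784, -0.1927, 0.0805]
eef_rot: [-2.976, -0.277, -0.797]
force: [0.4, 0.3, -3.1]
width: 0.0451
finger_force: 62.7
```

```bash
python3 m.py 4|head -1
```

```text
9.025 [ 4.54  0.01 -7.87] [ 0.03 -0.03 -0.01] [ 0.42  0.32 -3.12] 0.045142060850329034
```

Call:
move_arm --targets '[0.035,0,0,0.003,0,0,0,0.035,0,0,0.006,0,0,0,0.035,0,0,0.007,0,0,0,0.035,0,0,0.007,0,0,0]'

```text
t: 9.62
tcp_pos: [0.582, -0.1923, 0.0748]
eef_rot: [-2.976, -0.277, -0.797]
force: [0.2, 0.4, -2.4]
width: 0.0454
finger_force: 62.7
```

Call:
move_arm --targets '[0.035,0,0,0.001,0,0,0,0.035,0,0,0.001,0,0,0]'

```text
t: 9.88
tcp_pos: [0.5825, -0.1922, 0.074]
eef_rot: [-2.977, -0.277, -0.798]
force: [0.2, 0.4, -3.2]
width: 0.0451
finger_force: 62.7
```

Call:
move_arm --targets '[0.035,0,0,0.001,0,0,0,0.035,0,0,0.001,0,0,0]'

```text
t: 10.12
tcp_pos: [0.583, -0.1921, 0.0731]
eef_rot: [-2.977, -0.277, -0.798]
force: [0.7, -0.5, -3.4]
width: 0.0454
finger_force: 62.7
```

Call:
move_arm --targets '[0.035,0,0,0.0007,0,0,0,0.035,0,0,0.0007,0,0,0]'

```text
t: 10.38
tcp_pos: [0.5833, -0.1921, 0.0726]
eef_rot: [-2.977, -0.277, -0.798]
force: [-0.4, -0.6, -3.1]
width: 0.0451
finger_force: 62.7
```

Call:
move_arm --targets '[0.035,0,0,0.0007,0,0,0,0.035,0,0,0.0007,0,0,0]'

```text
t: 10.62
tcp_pos: [0.5834, -0.1921, 0.0725]
eef_rot: [-2.976, -0.278, -0.797]
force: [-6.9, -0.0, 4.8]
width: 0.045
finger_force: 64.2
```

Call:
move_arm --targets '[0.035,-0.001,0,-0.0003,0,0,0,0.035,-0.002,0,-0.0003,0,0,0,0.035,-0.002,0,-0.0003,0,0,0]'

```text
t: 11.0
tcp_pos: [0.5822, -0.1927, 0.0717]
eef_rot: [-2.977, -0.277, -0.799]
force: [-1.2, 0.9, 1.1]
width: 0.0449
finger_force: 63.1
```

Call:
move_arm --targets '[0.035,-0.001,0,0,0,0,0,0.035,-0.001,0,0,0,0,0]'

```text
t: 11.25
tcp_pos: [0.5813, -0.1929, 0.0712]
eef_rot: [-2.977, -0.276, -0.799]
force: [-0.7, 0.1, 2.0]
width: 0.0449
finger_force: 63.3
```

```bash
python3 m.py 5
```

```text
11.25 [  2.39  -0.66 -17.29] [-0.05  0.05 -0.02] [-0.65  0.1   2.04] 0.04491595182383897
side 70 crown rect ((-8.19325065612793, -8.742195129394531), (31.288774490356445, 55.798397064208984), 44.839141845703125) [12.73 15.4  17.99] [-25.74  20.07] [-22.93  19.78]
plane [ 0.02  0.   15.62]
end -1 11 [-19.2    1.11   9.76]
legs y [-24. -23. -20. -19. -16. -16. -13. -11.  -8.  -6.  -6.  -5.  -4.  -3.  13.  18.  20.] 
z min -27.353268352581775
top 198 crown rect ((6.190191268920898, 0.03557777404785156), (47.4754524230957, 32.880699157714844), 89.30691528320312) [14.04 16.16 18.13] [-9.7  22.32] [-22.59  22.71]
plane [-0.04  0.01 16.53]
end 1 20 [21.24  0.33  7.07]
```

Call:
move_arm --targets '[0.035,-0.001,-0.0004,0,0,0,0,0.035,-0.001,-0.0004,0,0,0,0]'

```text
t: 11.6
tcp_pos: [0.5803, -0.1927, 0.0707]
eef_rot: [-2.977, -0.276, -0.799]
force: [0.2, -1.4, 2.6]
width: 0.0449
finger_force: 63.5
```

Call:
move_arm --targets '[0.035,-0.001,0,0,0,0,0,0.035,-0.001,0,0,0,0,0]'

```text
t: 11.85
tcp_pos: [0.5795, -0.1927, 0.0701]
eef_rot: [-2.977, -0.277, -0.799]
force: [-0.7, -0.2, 4.6]
width: 0.045
finger_force: 63.5
```

Call:
move_arm --targets '[0.035,-0.001,0,0,0,0,0,0.035,-0.001,0,0,0,0,0]'

```text
t: 12.1
tcp_pos: [0.5787, -0.1928, 0.0697]
eef_rot: [-2.977, -0.277, -0.799]
force: [-0.2, 1.1, 5.4]
width: 0.0453
finger_force: 63.6
```

Call:
move_arm --targets '[0.035,-0.001,0,0,0,0,0,0.035,-0.001,0,0,0,0,0]'

```text
t: 12.35
tcp_pos: [0.5786, -0.1928, 0.0697]
eef_rot: [-2.976, -0.276, -0.801]
force: [6.8, 1.1, 3.4]
width: 0.0453
finger_force: 62.9
```

Call:
move_arm --targets '[0.035,-0.001,0,0,0,0,0,0.035,-0.001,0,0,0,0,0]'

```text
t: 12.6
tcp_pos: [0.5786, -0.1928, 0.0698]
eef_rot: [-2.975, -0.276, -0.804]
force: [12.1, 2.3, 1.7]
width: 0.0451
finger_force: 62.5
```

Call:
move_arm --targets '[0.035,0.0005,0,0.0006,0,0,0,0.035,0.0007,0,0.0008,0,0,0]'

```text
t: 12.85
tcp_pos: [0.5787, -0.1928, 0.0696]
eef_rot: [-2.975, -0.278, -0.801]
force: [-4.5, 1.9, 15.5]
width: 0.0453
finger_force: 64.8
```

```bash
python3 m.py 6
```

```text
12.85 [ -0.67  -0.08 -17.36] [ 0.    0.13 -0.07] [-4.49  1.91 15.48] 0.04525418362102654
side 81 crown rect ((-8.507356643676758, -9.867694854736328), (32.68301010131836, 57.395259857177734), 43.699432373046875) [13.05 15.18 17.43] [-25.56  20.39] [-23.79  19.99]
plane [ 0.06  0.01 16.08]
end -1 11 [-20.91   0.41  11.57]
legs y [-23. -23. -21. -18. -18. -16. -15. -15. -14. -14. -14. -14. -13.] 
z min -23.89745694683363
top 197 crown rect ((5.9424848556518555, -0.4208488464355469), (33.29196548461914, 47.27235794067383), 2.0330729484558105) [13.75 16.17 18.08] [-9.61 22.32] [-22.43  22.75]
plane [-0.03 -0.   16.41]
end 1 18 [21.26 -0.51  7.99]
```

Call:
move_arm --targets '[0.035,0,0,-0.0004,0,0,0,0.047,0,0,-0.0004,0,0,0,0.05,0,0,-0.0004,0,0,0,0.055,0,0,-0.0004,0,0,0,0.065,0,0,-0.0004,0,0,0,0.065,0,0,-0.0004,0,0,0]'

```text
t: 13.7
tcp_pos: [0.5773, -0.1927, 0.068]
eef_rot: [-2.976, -0.276, -0.797]
force: [-0.7, 0.4, -0.4]
width: 0.0649
finger_force: 0.0
```

Call:
move_arm --targets '[0.065,0,0,-0.01,0,0,0,0.065,0,0,-0.03,0,0,0,0.065,0,0,-0.06,0,0,0,0.065,-0.01,0,-0.1,0,0,0,0.065,-0.02,0,-0.14,0,0,0,0.04,-0.03,0,-0.18,0,0,0,0.02,-0.03,0,-0.2,0,0,0,0.0,-0.03,0,-0.2,0,0,0,0.0,-0.03,0,-0.2,0,0,0]'

```text
t: 14.82
tcp_pos: [0.4534, -0.2156, 0.2257]
eef_rot: [-2.976, -0.276, -0.797]
force: [0.8, 1.0, -0.3]
width: -0.0003
finger_force: 0.0
```

Run:
```python
from h import *
np.set_printoptions(precision=2,suppress=True,linewidth=150)
s=get_obs();T=tframe();print(s['t'],s['tcp_pos'],s['width'],s['q'])
o=[]
for c in("side","top"):
    im,d=grab_frame(c);v=im[...,::-1];np.save(f"{c}7.npy",d)
    t=(cloud(c,d)-JO)@T*1000
    m=(abs(t[...,0])<26)&(abs(t[...,1])<28)&(t[...,2]>12)&(t[...,2]<24);q=t[m]
    k=(np.hypot(q[:,0],q[:,1])>13)&(q[:,2]<19)&(abs(q[:,0])<19);r=cv2.minAreaRect(q[:,:2].astype(np.float32));print(c,k.sum(),r,np.median(q[k][:,2]))
    print(np.linalg.lstsq(np.c_[q[k][:,:2],np.ones(k.sum())],q[k][:,2],rcond=None)[0])
    k=(t[...,0]<-17)&(t[...,0]>-23)&(abs(t[...,1])<6)&(t[...,2]>3)&(t[...,2]<15);
    if k.any():print('low end',np.median(t[k],0))
    j=(cloud(c,d)-JO)@np.stack([yaw(JY),yaw(JY+90),[0,0,1]],1)*1000-[70,0,34]
    k=(j[...,0]>-60)&(j[...,0]<20)&(abs(j[...,1])<13)&(j[...,2]>30)&(j[...,2]<105);l=j[k];print('leaf',np.linalg.lstsq(np.c_[l[:,2],np.ones(len(l))],l[:,0],rcond=None)[0],l.mean(0))
    k=(abs(j[...,0]+20)<40)&(abs(j[...,1])<13)&(j[...,2]>112)&(j[...,2]<150);l=j[k];print('knob',l.min(0),l.max(0))
    a=v[185:325,300:400] if c=='side' else v[190:300,325:405]
    o.append(cv2.resize(a,(400,560),interpolation=3))
cv2.imwrite("pics/h7.png",np.hstack(o))
```

```text
14.825 [ 0.45 -0.22  0.23] -0.00030554743956325687 [-0.91 -0.33  2.19  0.53  1.09  0.27]
side 192 ((-2.6057395935058594, -0.7695217132568359), (46.03864669799805, 49.037410736083984), 0.1579030603170395) 15.73164390756168
[-0.    0.   15.72]
low end [-20.22  -0.88  12.2 ]
leaf [-0.12 -7.33] [-15.65  -0.72  71.77]
knob [-29.61  -9.07 112.69] [-12.54  10.02 135.65]
top 214 ((-2.1042823791503906, 0.4722118377685547), (47.67227554321289, 46.093658447265625), 1.1677643060684204) 15.60515773321592
[ 0.02  0.01 15.58]
low end [-21.41  -0.15  13.67]
leaf [ -0.01 -14.56] [-15.33   6.83  94.48]
knob [-26.92  -7.76 120.95] [ -8.04  11.25 135.61]
```

View pics/h7.png

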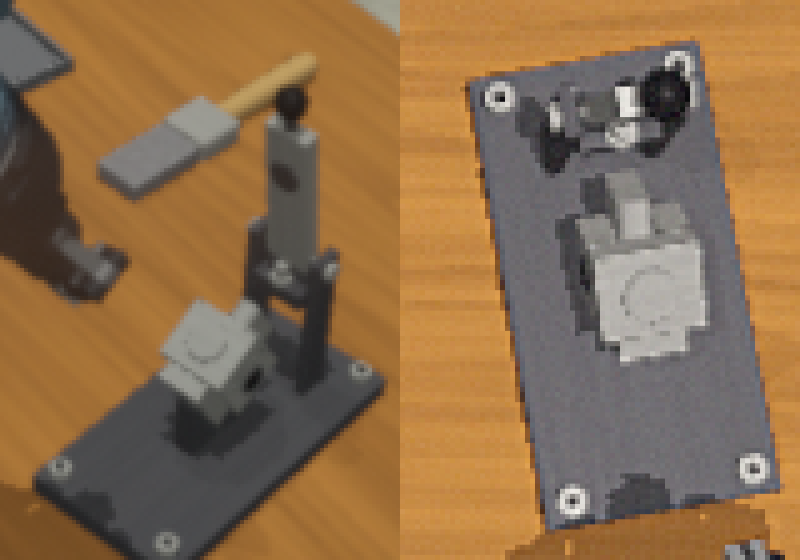

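The yoke sits flat: its crown is 15.7 mm above the tongue face, it is square, and it is down on the stop. The leaf stands at about 1.42 rad. Next I move behind the leaf by going over the top.

Run:
```python
from h import *
f=yaw(JY);R=M(f,[0,0,-1]);H=JO+.07*f+[0,0,.034]
s=get_obs()
print(rel(np.r_[s['tcp_pos'][:2],.31],R));print(rel(H+.018*f+[0,0,.191],R));print(rel(H+.018*f+[0,0,.095],R))
b=H+.018*f+[0,0,.095]
for th in np.r_[1.45,1.36,np.linspace(1.25,0,13),-.02]:
    w=-90*np.cos(th)+(6+11*np.sin(th))*np.sin(th);z=90*np.sin(th)+(6+11*np.sin(th))*np.cos(th)
    print(round(th,2),'x',round(w-18,1),'z(tool)',round(95-z,1))
```

```text
[0.0423, -0.0001, -0.0735, -0.0018, -0.5226, 0.0004]
[0.2218, 0.0008, 0.0299, -0.0018, -0.5226, 0.0004]
[0.1739, 0.001, 0.1131, -0.0018, -0.5226, 0.0004]
1.45 x -12.0 z(tool) 3.6
1.36 x -20.4 z(tool) 3.5
1.25 x -30.8 z(tool) 4.4
1.15 x -40.5 z(tool) 6.4
1.04 x -50.1 z(tool) 9.5
0.94 x -59.3 z(tool) 13.7
0.83 x -68.0 z(tool) 18.9
0.73 x -76.2 z(tool) 25.1
0.62 x -83.7 z(tool) 32.3
0.52 x -90.4 z(tool) 40.3
0.42 x -96.1 z(tool) 49.0
0.31 x -100.8 z(tool) 58.4
0.21 x -104.3 z(tool) 68.3
0.1 x -106.8 z(tool) 78.5
0.0 x -108.0 z(tool) 89.0
-0.02 x -108.1 z(tool) 91.0
```

Call:
move_arm --targets '[0,0.02,0,-0.05,0,-0.15,0,0,0.042,0,-0.0735,0,-0.3,0,0,0.042,0,-0.0735,0,-0.45,0,0,0.042,0,-0.0735,0,-0.5226,0,0,0.092,0,-0.045,0,-0.5226,0,0,0.142,0,-0.016,0,-0.5226,0,0,0.182,0,0.007,0,-0.5226,0,0,0.222,0.001,0.03,0,-0.5226,0,0,0.222,0.001,0.03,0,-0.5226,0,0,0.222,0.001,0.03,0,-0.5226,0]'

```text
t: 16.18
tcp_pos: [0.6571, -0.1784, 0.3101]
eef_rot: [-3.127, -0.291, 0.002]
force: [-0.6, 0.6, 0.3]
width: 0.0001
finger_force: 0.0
```

Run:
```python
from h import *
f=yaw(JY);R=M(f,[0,0,-1]);H=JO+.07*f+[0,0,.034]
s=get_obs();print(s['tcp_pos'],s['t'],s['q']);print(rel(H+.018*f+[0,0,.095],R))
```

```text
[ 0.65714954 -0.17835777  0.31006539] 16.175 [-4.31235900e-01  2.66929484e-01  1.38871887e+00  2.18697758e-04
  1.48725938e+00  9.53693143e-01]
[0.0002, -0.0002, 0.0961, -0.0009, 0.0009, 0.0008]
```

Call:
move_arm --targets '[0,0,0,0.03,0,0,0,0,0,0,0.06,0,0,0,0,0,0,0.085,0,0,0,0,0,0,0.096,0,0,0,0,0,0,0.096,0,0,0]'

```text
t: 16.8
tcp_pos: [0.6569, -0.1789, 0.2153]
eef_rot: [-3.128, -0.29, -0.0]
force: [-0.2, 0.1, 0.1]
width: -0.0002
finger_force: 0.0
```

Call:
move_arm --targets '[0,-0.006,0,0.002,0,0,0,0,-0.012,0,0.0036,0,0,0,0,-0.016,0,0.0036,0,0,0,0,-0.0204,0,0.0036,0,0,0,0,-0.0255,0,0.004,0,0,0,0,-0.0308,0,0.0045,0,0,0]'

```text
t: 17.55
tcp_pos: [0.6271, -0.1845, 0.211]
eef_rot: [3.128, 0.291, 0.002]
force: [2.8, -0.3, 0.1]
width: -0.0001
finger_force: 1.0
```

Call:
move_arm --targets '[0,-0.005,0,0.0008,0,0,0,0,-0.0097,0,0.002,0,0,0,0,-0.0145,0,0.0034,0,0,0,0,-0.0193,0,0.0051,0,0,0,0,-0.024,0,0.007,0,0,0,0,-0.0285,0,0.0093,0,0,0,0,-0.033,0,0.0118,0,0,0,0,-0.0372,0,0.0145,0,0,0,0,-0.0414,0,0.0175,0,0,0,0,-0.0454,0,0.0207,0,0,0,0,-0.0493,0,0.0242,0,0,0,0,-0.0529,0,0.0279,0,0,0]'

```text
t: 19.05
tcp_pos: [0.5751, -0.1942, 0.1828]
eef_rot: [3.128, 0.291, 0.002]
force: [1.7, 0.4, 0.9]
width: -0.0002
finger_force: 0.6
```

Call:
move_arm --targets '[0,-0.0035,0,0.0039,0,0,0,0,-0.0067,0,0.008,0,0,0,0,-0.0096,0,0.0122,0,0,0,0,-0.0124,0,0.0167,0,0,0,0,-0.0149,0,0.0213,0,0,0,0,-0.0171,0,0.0261,0,0,0,0,-0.019,0,0.031,0,0,0,0,-0.0206,0,0.036,0,0,0,0,-0.022,0,0.041,0,0,0,0,-0.0231,0,0.0462,0,0,0,0,-0.0238,0,0.0505,0,0,0,0,-0.0238,0,0.0505,0,0,0]'

```text
t: 20.55
tcp_pos: [0.5515, -0.1984, 0.1318]
eef_rot: [-3.128, -0.29, 0.0]
force: [0.5, 0.0, -0.1]
width: 0.0003
finger_force: 0.0
```

Run:
```python
from h import *
f=yaw(JY);R=M(f,[0,0,-1]);H=JO+.07*f+[0,0,.034];s=get_obs()
print(s['t'],(s['tcp_pos']-H)@np.stack([f,yaw(JY+90),[0,0,1]],1)*1000,s['force'])
```

```text
20.55 [-89.61506062  -0.5675648   12.80033917] [ 0.45340996  0.04253723 -0.14782261]
```

Call:
move_arm --targets '[0,0,0,0.0015,0,0,0,0,0,0,0.003,0,0,0,0,0,0,0.0045,0,0,0,0,0,0,0.0055,0,0,0]'

```text
t: 21.05
tcp_pos: [0.552, -0.1986, 0.1269]
eef_rot: [3.128, 0.291, 0.002]
force: [-0.3, -0.4, 1.0]
width: 0.0002
finger_force: 0.5
```

Call:
move_arm --targets '[0,0,0,0.001,0,0,0,0,0,0,0.001,0,0,0]'

```text
t: 21.3
tcp_pos: [0.5521, -0.1985, 0.1259]
eef_rot: [3.128, 0.29, 0.002]
force: [0.6, -0.3, -0.2]
width: 0.0002
finger_force: 0.0
```

Call:
move_arm --targets '[0,0,0,0.001,0,0,0,0,0,0,0.001,0,0,0]'

```text
t: 21.55
tcp_pos: [0.5521, -0.1985, 0.125]
eef_rot: [3.128, 0.291, 0.002]
force: [-0.6, -0.1, 0.7]
width: -0.0002
finger_force: 0.6
```

Call:
move_arm --targets '[0,0,0,0.001,0,0,0,0,0,0,0.001,0,0,0]'

```text
t: 21.8
tcp_pos: [0.5521, -0.1986, 0.125]
eef_rot: [3.128, 0.291, 0.002]
force: [-2.9, 1.9, 6.9]
width: -0.0001
finger_force: 3.4
```

Call:
move_arm --targets '[0,0,0,0.001,0,0,0,0,0,0,0.001,0,0,0]'

```text
t: 22.05
tcp_pos: [0.5522, -0.1986, 0.1249]
eef_rot: [3.128, 0.291, 0.001]
force: [-6.0, 3.7, 11.8]
width: -0.0
finger_force: 6.0
```

The leaf stops with the fingertip at z = 0.125, which is the height of a closed leaf's top face. I retreat and check.

Call:
move_arm --targets '[0,0,0,-0.002,0,0,0,0,0,0,-0.02,0,0,0,0,0,0,-0.06,0,0,0,0,-0.05,0,-0.1,0,0,0,0,-0.1,0.03,-0.13,0,0,0,0,-0.12,0.07,-0.13,0,0,0,0,-0.12,0.07,-0.13,0,0,0,0,-0.12,0.07,-0.13,0,0,0]'

```text
t: 23.05
tcp_pos: [0.4469, -0.2891, 0.2531]
eef_rot: [-3.128, -0.29, -0.002]
force: [0.3, -0.3, -0.5]
width: -0.0001
finger_force: 0.0
```

Run:
```python
from h import *
np.set_printoptions(precision=2,suppress=True,linewidth=150)
T=tframe();o=[]
for c in("side","top"):
    im,d=grab_frame(c);v=im[...,::-1]
    j=(cloud(c,d)-JO)@np.stack([yaw(JY),yaw(JY+90),[0,0,1]],1)*1000-[70,0,34]
    k=(j[...,0]>-100)&(j[...,0]<-15)&(abs(j[...,1])<12)&(j[...,2]>2)&(j[...,2]<25);l=j[k];print(c,len(l),'leaf top',np.linalg.lstsq(np.c_[l[:,0],np.ones(len(l))],l[:,2],rcond=None)[0],np.median(l,0))
    a=v[185:325,300:400] if c=='side' else v[190:300,325:405]
    o.append(cv2.resize(a,(400,560),interpolation=3))
cv2.imwrite("pics/h8.png",np.hstack(o));print(get_obs()['tcp_pos'])
```

```text
side 105 leaf top [-0.01  6.01] [-71.75  -7.08   6.28]
top 462 leaf top [-0.    6.28] [-57.55  -0.06   6.38]
[ 0.45 -0.29  0.25]
```

View pics/h8.png

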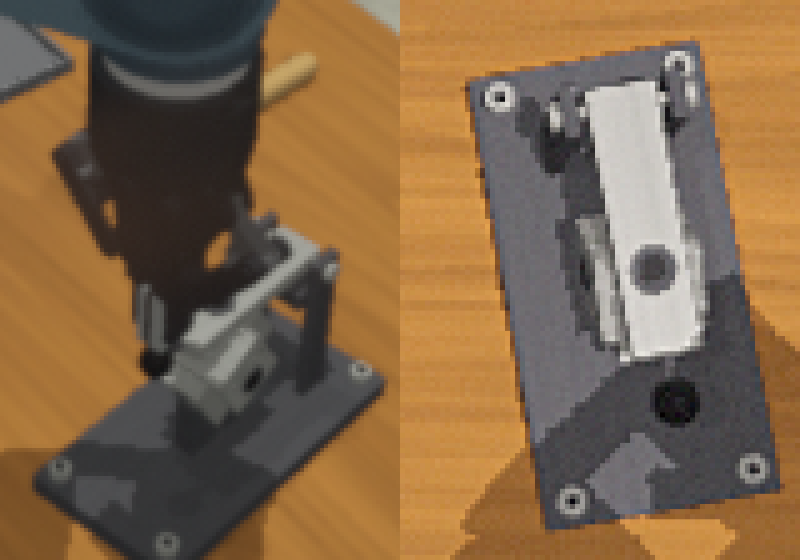

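The leaf is level over the seated yoke: its top is flat and 6.3 mm above the hinge axis in both views. The top view shows the knob at (675,402), and the gripper is clear.

```bash
python3 -c "
from plant import *
print(hand_in())"
```

```text
the job is handed in; nothing more can be done
None
```

The job is handed in at about 23 s: by the camera depth readings the yoke sat square on the tongue against the end stop, and the leaf is fully closed and level over it with the gripper clear; the judge's result was not shown.

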